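Seat a mould block on its parallels in the vise

ROBOT

A 7-joint arm with a two-finger parallel gripper is mounted at the origin on a cart in front of the work surface, level with it; the furniture and walls round the work are solid. World frame = base frame: x ahead of the robot, y to its left, z up, the work surface at z = 0. Lengths are in m, angles in rad, forces in N, time in s.
With the tool pointing down it reaches from about 0.425 to 1.025 m from the base axis. Payload 3.6 kg.
Tool frame: the origin (TCP) lies at the centre of the arm's flange, where the gripper is bolted on; the fingertips stand 173 mm ahead of it and the grasp point (between the pads) lies 155 mm ahead of it; z points along the fingers, y is the line along which they close (so a half turn about z gives the same grasp; the last joint's range is limited). The gripper opens to 85 mm and grips with 20 to 120 N. Pads are 22 mm wide; open, the fingers measure 114 mm over their backs; the gripper's body (76 mm by 85 mm) begins 54 mm behind the grasp point. The pads swing forward as they close: fully open they stand 13 mm farther back than shut.
Start: joints at [-1.335, 0.591, 0.048, 1.609, -0.033, 0.943, -0.034], TCP at [0.235, 0.686, 0.405] pointing down, gripper open.
Joint ranges: [-2.69, 2.69], [-0.47, 2.24], [-1.27, 1.36], [0.19, 2.51], [-1.53, 4.68], [0.08, 2.07], [-3.09, 3.09]. Speed limits (rad/s): [2.57, 2.57, 3.14, 3.14, 3.14, 3.14, 3.14].

INTERFACE

Orientations are given as a unit quaternion [w, x, y, z].
In Python, from station import * gives the robot as it stands. The module is installed in compiled form; this text tells all that it offers.
- The arm moves only by the shell command python3 -m crank 'ROWS' [OPENING] [FORCE]. ROWS is JSON, a list that holds one entry, the list of rows, each a list of 4 numbers: the shift along the tool's x, y, z in mm, then the turn about the tool's z in degrees. In form: [[[tx, ty, tz, turn], ...]]. A call has 1 to 12 rows; each row shifts and turns the commanded pose from where the row before left it, along the tool's axes as they then stand; what a row does not reach is not made up. A row lasts 1/12 s, in which the tool goes at most 41.7 mm and 7.16 degrees, less where a joint would pass 70% of its speed; a pose out of reach is approached as far as the arm can. A call is refused whole if a number of a shift passes 41.7 or a number of a turn 7.16, either way. A call with a gripper value outside its range is refused whole. OPENING is the closure, from 0 (fully open) to 1 (shut), set as the call begins (- or left out, the last holds). The fingers move at their own pace and stop on an object; FORCE is the grip in N (left out, the last holds). Time passes only in rows, so rows that do not move let the fingers close. It gives the time, the measured TCP pose, the force, the opening and the grip force at its end, in the units of the state.
- observe(): the state, without advancing time (a new reading comes with each control period).
- get_image(name): name is "side" or "top"; returns the picture (384x512x3 uint8, red, green, blue); there is no depth.
- calibration(name): a dict with "fx", "fy", "cx", "cy" (pixels), "extrinsics" (4x4, takes a point from camera to world coordinates). Camera axes: x right, y up, looking along -z (the intrinsics and any distortion apply to the point x, -y, -z); pixel columns grow to the right and rows downward; lengths in m; the calibration is good to about 2 mm. A picture is of the moment at which its call begins. calibration takes no time and is no camera call.
- close_job(): hands the job in; it is judged then, once.
The state is a dict: "time_s": time; "joint_pos": joint angles; "qvel": joint speeds; "joint_efforts": joint torques, N m; "tcp_pos": TCP position; "eef_rot": TCP orientation; "ft_force": force on the tool from outside, world axes, zero at the start; "moment": the same for the moment, N m; "width": opening from 0.0 (shut) to 1.0 (fully open); "finger_force": force on a finger pad.
Only numpy, scipy, OpenCV 4.12 (cv2) and the standard library are available. Lean on these libraries where they do the work, as an engineer would, in place of code of your own. Each camera call takes 0.05 s, during which the arm holds its last target. There are 200 camera calls.

TASK

First slide both steel parallels in under the brass mould block until their far ends rest against the vise's back stop. Then press or tap the mould block down, firmly but slowly and never hard, on the left and right stud on its top as needed, until it sits fully down and pinches both parallels so that neither slides any more. Leave the block and parallels so, and do not disturb the stamp, spool and bottle standing round the vise.

Things in the scene. Friction and masses are not known exactly. Their poses are not given: they have to be found in the camera images.
- vise: small green bench vise bolted to the table, base 120 x 176 mm. Origin: middle of its underside. x: along the jaws, away from the robot; y: across the jaws, to the left; z up. Jaw faces 31 mm either side of the middle, jaw tops 70 mm above the table. Bed strips under the parallels: tops at z = 40 mm, x = -50 to +50 mm, sprung, giving 1 mm for 6 N each. Screw and bar reach y = -122 mm, below 46 mm
- back_stop (a point): middle of the near face of the steel back stop, across the far end of the vise's bed: 50 mm along the vise's x from its origin, at z = 46 mm; the stop's top is at z = 52 mm
- mould_block: brass block 70 (x) x 62 (y) x 30 (z) mm, 0.5 kg, axes as the vise's, round recess 20 mm wide in its top, a steel stud either side. Origin: centre of its underside. Gripped by the jaws 4 to 7 mm too high, rocked up to 0.05 rad about x; it only slides down or up and rocks, yields to 5 to 12 N, stays where left. Just touching both parallels its studs are 90 mm above the table. Over 40 N spoils it
- left_stud (a point): flat top of the left steel stud, 10 mm across, 4 mm high, on the block 18 mm left of its middle. Slow pushes (15 mm/s) of 16 to 25 N here and on the other stud in turn, best twice each, seat the block: it goes on a little past first touch, against the bed's springs, and the jaws then hold it there, bearing on both parallels. Just touching is not enough: the parallels still slide
- right_stud (a point): flat top of the right steel stud, 18 mm right of the block's middle, else the same
- parallel_left: loose steel bar 110 (x) x 10 (y) x 16 (z) mm, 0.14 kg, on the bed under the block's left side, 24 mm left of the vise's middle, lengthwise along the vise's x. Origin: centre of its underside. Starts drawn out to the robot by 10 to 25 mm; home against the stop its origin is at x = -5 mm of the vise, its near end at x = -60 mm. Loose, it slides under about 1 N. Over 40 N spoils it
- parallel_right: the same bar under the right side, 24 mm right of the vise's middle
- seal_stamp: bystander: brass stamp with a brown turned handle, 28 mm diameter, 82 mm tall, standing left of the vise, nearer the robot. Origin: centre of its underside
- wick_spool: bystander: cord spool, 52 x 101 x 36 mm with its loose cord end, left of the vise, farther from the robot. Origin: centre of its underside
- scent_bottle: bystander: amber dropper bottle, 36 mm diameter, 105 mm tall, right of the vise. Origin: centre of its underside
Mind the look-alikes: they are no part of the job. Leave any purple or turquoise look-alike of the parallel_left alone.

How it is judged:
On the way, in this order (a step that is already met when the one before it is completed fails the run):
1. both parallels slid home against the back stop (x of each of parallel_left, parallel_right in the frame of vise above -0.008 m), for 0.1 s.
2. the block bears on both parallels by itself, the robot off it (contact force between mould_block and parallel_left above 1 N and contact force between mould_block and parallel_right above 1 N and contact force between each of the arm, the fingers and mould_block below 0.1 N), for 0.2 s.
At the end, for the whole second after the job is handed in: Both parallels stand upright at rest against the back stop (within 3 mm), each still under its own side of the block (at least 14 mm off the middle), and the block, left alone and level within 0.04 rad, bears on each of them with more than 1 N, so that neither slides (all of step 1 and contact force between mould_block and parallel_left above 1 N and contact force between mould_block and parallel_right above 1 N and y of parallel_left in the frame of vise above 0.014 m and y of parallel_right in the frame of vise below -0.014 m and angle between each of parallel_left, parallel_right's own z axis and vertical below 0.1 rad and angle between mould_block's own z axis and vertical below 0.04 rad and linear speed of each of parallel_left, parallel_right below 0.01 m/s); the robot touches nothing.
It fails at once if the robot pressed the block, a parallel or the vise with more than 40 N (contact force between any of the arm, the fingers and mould_block above 40 N or contact force between the fingers and parallel_left above 40 N or contact force between the fingers and parallel_right above 40 N or contact force between the arm and vise above 40 N).
It fails at once if a bystander was moved by more than 20 mm or tipped (distance of any of seal_stamp, wick_spool, scent_bottle from where it was at the start of the episode above 0.02 m or angle between any of seal_stamp, scent_bottle's own z axis and vertical above 0.4 rad).
It also fails if it takes over 51 s, if anything falls off the work surface, if the arm or the gripper's body presses on something with over 40 N, if the wrist force passes 120 N, or if a joint passes its speed limit or range.

## Working session

There is one attempt and no reset: what is moved stays moved. The work goes in short steps, Python scripts to look and compute and a shell command to move; the robot and the scene stay as the last step left them, time stands still between calls to the robot, and variables do not carry over. Pictures are saved under pics/ and viewed, at most 10 in all, crops included, and the job is handed in when it is done.

```bash
mkdir -p pics
python3 - <<'E'
from station import *
import cv2,json
for n in("top","side"):
    im=get_image(n); cv2.imwrite(f"pics/{n}0.png",im[:,:,::-1]); c=calibration(n); print(n,c)
o=observe(); print(o)
E
```

```text
top {'fx': 377.36736507485085, 'fy': 377.36736507485085, 'cx': 244.98124363540546, 'cy': 192.48735260926063, 'extrinsics': array([[-0.00700927,  0.99643148, -0.08411403,  0.51080621],
       [-0.99982184, -0.00550911,  0.01805373,  0.05290836],
       [ 0.01752591,  0.08422558,  0.99629257,  0.96808738],
       [ 0.        ,  0.        ,  0.        ,  1.        ]])}
side {'fx': 445.24415281242614, 'fy': 445.24415281242614, 'cx': 248.32921582734483, 'cy': 190.6761280613406, 'extrinsics': array([[ 0.81714201,  0.30928607, -0.48643711,  0.11803181],
       [-0.57636853,  0.45133478, -0.68124609, -0.61156052],
       [ 0.00884606,  0.83704184,  0.54706736,  0.62193041],
       [ 0.        ,  0.        ,  0.        ,  1.        ]])}
{'time_s': 0.1, 'joint_pos': array([-1.33449234,  0.59204504,  0.04832625,  1.60967487, -0.03331238,
        0.94268488, -0.03372061]), 'qvel': array([-0.00011225, -0.0026467 ,  0.00023141, -0.00374326,  0.00050129,
       -0.0009542 ,  0.00012637]), 'joint_efforts': array([ 5.37958971e-03, -5.49997866e+01,  1.55329060e+00, -1.98825735e+01,
        9.68912471e-03,  3.80359721e-03, -2.27538074e-06]), 'tcp_pos': array([0.23465388, 0.68557136, 0.40364989]), 'eef_rot': array([-1.07193521e-04,  1.64138463e-01,  9.86436799e-01, -9.97605891e-04]), 'ft_force': array([-0.64980263,  0.35620446,  0.50881732]), 'moment': array([ 0.00503394,  0.00280022, -0.02919856]), 'finger_force': 0.0, 'width': 0.9983048955804078}
```

View pics/top0.png

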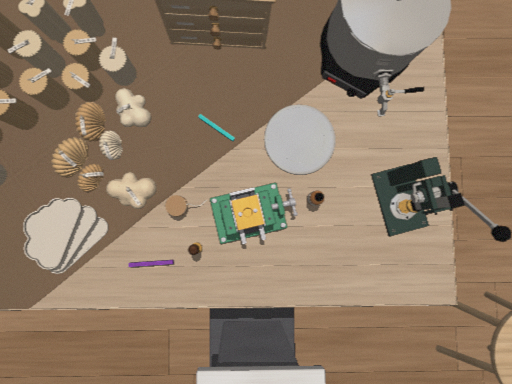

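View pics/side0.png

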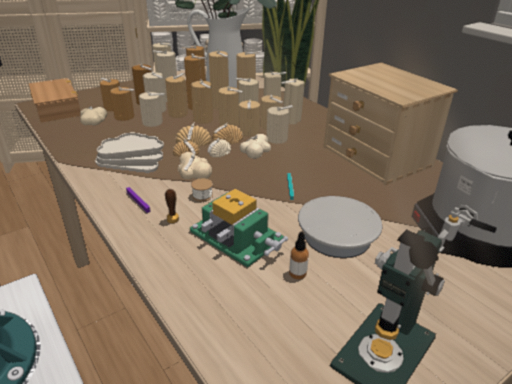

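Candidates for the parallels: the two grey bar ends poking out of the vise at about (242,239) and (262,236) in the top view; look-alikes are the purple bar (151,264) and the turquoise bar (216,127). By description I choose the two grey ones in the vise. The stamp is at (195,248), the spool at (177,206) and the bottle at (317,198).

Run:
```python
import cv2,numpy as np
t=cv2.imread("pics/top0.png")[170:260,165:335]; s=cv2.imread("pics/side0.png")[175:270,155:315]
a=cv2.resize(t,(790,418),interpolation=cv2.INTER_CUBIC); b=cv2.resize(s,(790,469),interpolation=cv2.INTER_CUBIC)
cv2.imwrite("pics/tc.png",a); cv2.imwrite("pics/sc.png",b)
```

```text
(no output)
```

View pics/tc.png

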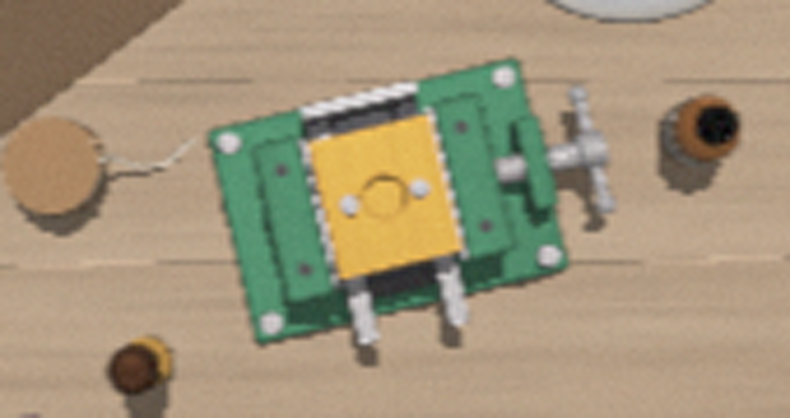

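View pics/sc.png

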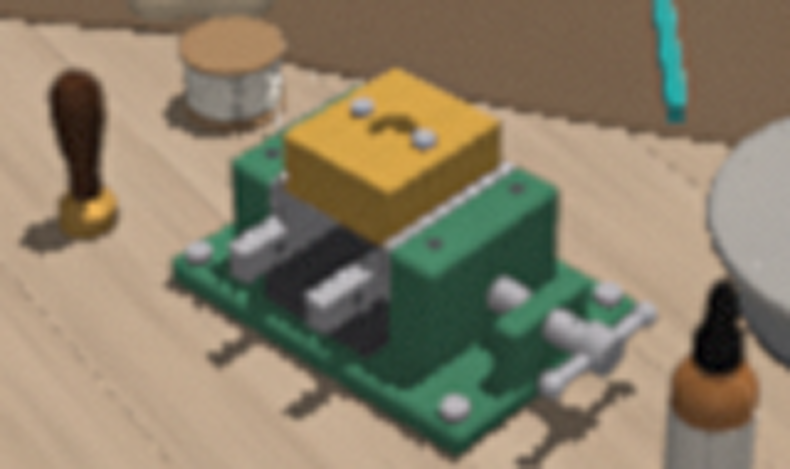

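The crops show the brass block with studs at top px (240.1,213.9) and (255.4,210.5), and two grey bars with near ends at about (243.8,242.7) and (263.3,238.9).

```bash
cat > h.py <<'E'
from station import *
import numpy as np
def ray(n,u,v):
    c=calibration(n);E=c["extrinsics"]
    d=E[:3,:3]@np.array([(u-c["cx"])/c["fx"],-(v-c["cy"])/c["fy"],-1]);return E[:3,3],d
def plane(n,u,v,z):
    o,d=ray(n,u,v);return o+d*(z-o[2])/d[2]
def tri(a,b):
    (o,d),(p,e)=ray("top",*a),ray("side",*b)
    s=np.linalg.lstsq(np.c_[d,-e],p-o,rcond=None)[0];P,Q=o+s[0]*d,p+s[1]*e
    return (P+Q)/2,np.linalg.norm(P-Q)
E
python3 - <<'E'
from h import *
np.set_printoptions(precision=4,suppress=True)
T=lambda x,y:(165+x/4.647,170+y/4.647)
S=lambda x,y:(155+x/4.9375,175+y/4.9375)
L=tri(T(349,204),S(362,107));R=tri(T(420,188),S(424,139));print(L,R)
l=plane("top",*T(349,204),.096);r=plane("top",*T(420,188),.096)
print("studs plane",l,r,np.linalg.norm(l-r),(l+r)/2)
d=l-r;print("yaw",np.arctan2(-d[0],d[1]))
c=[plane("top",*T(*p),.012) for p in((212,131),(518,60),(568,265),(260,343))]
print("base",np.array(c),np.mean(c,0))
for a,b in((c[0],c[1]),(c[3],c[2]),):print(np.linalg.norm(a-b),np.arctan2(-(a-b)[0],(a-b)[1]))
for a,b in((c[0],c[3]),(c[1],c[2])):print(np.linalg.norm(a-b),np.arctan2((a-b)[1],(a-b)[0]))
for p,s in(((366,338),(243,247)),((457,320),(322,293))):print("bar",plane("top",*T(*p),.056),plane("side",*S(*s),.056),tri(T(*p),S(*s)))
o=observe();from scipy.spatial.transform import Rotation as Ro
print(Ro.from_quat(np.roll(o["eef_rot"],-1)).as_matrix())
print("bystanders",plane("top",*T(133,365),.08),plane("top",*T(715,125),.1),plane("top",*T(52,167),.036))
E
```

```text
(array([0.5359, 0.0481, 0.0966]), np.float64(0.002333124036351665)) (array([0.5437, 0.0127, 0.0972]), np.float64(0.002546701768894393))
studs plane [0.5349 0.0487 0.096 ] [0.5426 0.0134 0.096 ] 0.036191302130281225 [0.5388 0.031  0.096 ]
yaw 0.21490621381656327
base [[ 0.5775  0.1228  0.012 ]
 [ 0.6156 -0.045   0.012 ]
 [ 0.5033 -0.0706  0.012 ]
 [ 0.4625  0.0968  0.012 ]] [0.5397 0.026  0.012 ]
0.17206431702332242 0.22335070497089915
0.17238058715670473 0.23886078727580923
0.11788027941549888 0.22218767016560634
0.11520677873575053 0.2247259504044587
bar [0.4669 0.0402 0.056 ] [0.4706 0.0385 0.056 ] (array([0.4687, 0.0391, 0.0564]), np.float64(0.004099386618465188))
bar [ 0.4757 -0.007   0.056 ] [ 0.4816 -0.0064  0.056 ] (array([ 0.4779, -0.008 ,  0.0586]), np.float64(0.004707831689626073))
[[-0.9461  0.3238 -0.0005]
 [ 0.3238  0.9461 -0.0019]
 [-0.0001 -0.002  -1.    ]]
bystanders [0.4555 0.1573 0.08  ] [ 0.5729 -0.1338  0.1   ] [0.5572 0.2058 0.036 ]
```

```bash
python3 -m crank '[[[0,0,0,-6.3],[0,0,0,-6.3],[0,0,0,-6.3],[0,0,0,-6.3],[0,0,0,-6.3],[-2,-30,0,0],[-3,-38,0,0],[-3,-38,0,0],[-3,-38,0,0],[-3,-38,0,0],[-3,-38,0,0],[-3,-38,0,0]]]' 0.6 20
python3 -m crank '[[[-3,-38,0,0],[-3,-38,0,0],[-3,-38,0,0],[-3,-38,0,0],[-3,-38,0,0],[-3,-38,0,0],[-3,-38,0,0],[-3,-38,0,0],[-3,-38,0,0],[-3,-38,0,0],[-1,-20,0,0],[0,0,0,0]]]'
python3 - <<'E'
from h import *
from scipy.spatial.transform import Rotation as Ro
o=observe();R=Ro.from_quat(np.roll(o["eef_rot"],-1)).as_matrix();print(o["tcp_pos"],R,o["width"],o["ft_force"])
print("to go mm",R.T@(np.array([.4365,.0061,.216])-o["tcp_pos"])*1000)
E
```

```text
time_s: 1.1
tcp_pos: [0.3108, 0.4364, 0.4044]
eef_rot: [-0.0, -0.11, 0.994, -0.0]
ft_force: [0.5, -0.5, -0.6]
width: 0.403
finger_force: 0.0
time_s: 2.1
tcp_pos: [0.4288, 0.0501, 0.4047]
eef_rot: [0.0, -0.105, 0.994, -0.001]
ft_force: [0.5, -0.5, 0.2]
width: 0.404
finger_force: 0.0
[0.42881294 0.05006961 0.40465476] [[-9.77851423e-01 -2.09300136e-01  2.15803900e-04]
 [-2.09300137e-01  9.77849324e-01 -2.03756701e-03]
 [ 2.15439356e-04 -2.03760559e-03 -9.99997901e-01]] 0.4035402484655576 [ 0.46219762 -0.51688084  0.23205743]
to go mm [  1.64540354 -44.22015551 188.74561385]
```

```bash
python3 -m crank '[[[0,-22,0,-0.5],[1,-22,15,0],[0,0,30,0],[0,0,30,0],[0,0,30,0],[0,0,30,0],[0,0,25,0],[0,0,18,0],[0,0,10,0],[0,0,0,0],[0,0,0,0]]]'
python3 - <<'E'
from h import *
import cv2
o=observe();print(o["tcp_pos"],o["ft_force"])
t=get_image("top")[170:290,165:335,::-1];s=get_image("side")[130:270,155:315,::-1]
cv2.imwrite("pics/c2.png",np.hstack([cv2.resize(t,(425,300),interpolation=2),cv2.resize(s,(343,300),interpolation=2)]))
E
```

```text
time_s: 3.02
tcp_pos: [0.4368, 0.0125, 0.2163]
eef_rot: [-0.001, -0.115, 0.993, 0.0]
ft_force: [0.2, -0.8, 0.5]
width: 0.402
finger_force: 0.0
[0.4368495  0.01245532 0.21626424] [ 0.18562392 -0.77944346  0.47839312]
```

View pics/c2.png

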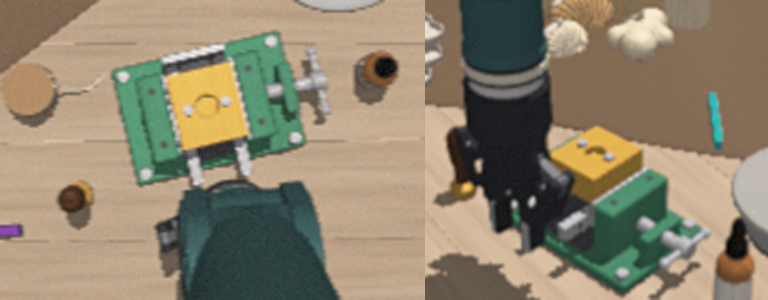

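The gripper stands in front of both grey bar ends, its fingers level with them and about 6 mm too far left; I correct that and push.

```bash
python3 -m crank '[[[0,-3.5,0,0],[0,-3,0,0],[-3,0,0,0],[-3,0,0,0],[-2,0,0,0],[-2,0,0,0],[-2,0,0,0],[-2,0,0,0],[-2,0,0,0],[-2,0,0,0],[-2,0,0,0],[-2,0,0,0]]]'
python3 -m crank '[[[-1,0,0,0],[-1,0,0,0],[-1,0,0,0],[-1,0,0,0]]]'
```

```text
time_s: 4.12
tcp_pos: [0.4597, 0.0105, 0.2166]
eef_rot: [-0.001, -0.114, 0.993, -0.0]
ft_force: [-1.3, -0.9, 0.1]
width: 0.399
finger_force: 0.4
time_s: 4.45
tcp_pos: [0.4634, 0.0113, 0.2167]
eef_rot: [-0.001, -0.114, 0.993, -0.0]
ft_force: [-1.2, -1.2, 0.7]
width: 0.399
finger_force: 0.8
```

```bash
python3 -m crank '[[[-1,0,0,0],[-1,0,0,0],[-1,0,0,0],[-1,0,0,0]]]'
python3 -m crank '[[[-1,0,0,0],[-1,0,0,0]]]';python3 -m crank '[[[-1,0,0,0],[0,0,0,0]]]'
```

```text
time_s: 4.78
tcp_pos: [0.4678, 0.0123, 0.2167]
eef_rot: [0.0, -0.114, 0.993, 0.0]
ft_force: [-1.7, -0.5, -0.8]
width: 0.401
finger_force: 0.6
time_s: 4.95
tcp_pos: [0.4698, 0.0128, 0.2167]
eef_rot: [0.0, -0.114, 0.993, -0.0]
ft_force: [-1.1, -0.2, -0.8]
width: 0.406
finger_force: 0.6
time_s: 5.12
tcp_pos: [0.4702, 0.0129, 0.2166]
eef_rot: [-0.001, -0.114, 0.993, -0.0]
ft_force: [-1.7, -0.1, 0.4]
width: 0.4
finger_force: 1.2
```

```bash
python3 -m crank '[[[-1,0,0,0],[0,0,0,0]]]';python3 -m crank '[[[-1,0,0,0],[0,0,0,0]]]';python3 -m crank '[[[-1,0,0,0],[0,0,0,0]]]'
```

```text
time_s: 5.28
tcp_pos: [0.4705, 0.0129, 0.2166]
eef_rot: [-0.002, -0.114, 0.993, -0.0]
ft_force: [-4.3, -1.9, 1.2]
width: 0.399
finger_force: 2.2
time_s: 5.45
tcp_pos: [0.4708, 0.013, 0.2165]
eef_rot: [-0.003, -0.114, 0.993, -0.0]
ft_force: [-5.8, -2.0, 2.7]
width: 0.399
finger_force: 2.9
time_s: 5.62
tcp_pos: [0.4712, 0.013, 0.2164]
eef_rot: [-0.003, -0.114, 0.994, -0.0]
ft_force: [-5.9, -1.8, 3.7]
width: 0.402
finger_force: 3.4
```

```bash
python3 -m crank '[[[-1,0,0,0],[0,0,0,0],[6,0,0,0],[10,0,0,0],[15,0,0,0],[10,0,0,0],[0,0,-30,0],[0,0,-40,0],[0,0,-40,0],[0,0,0,0]]]'
python3 - <<'E'
from h import *
import cv2
o=observe();print(o["tcp_pos"],o["ft_force"])
t=get_image("top")[180:255,205:305,::-1];s=get_image("side")[180:270,185:290,::-1]
cv2.imwrite("pics/c3.png",np.hstack([cv2.resize(t,(400,300),interpolation=2),cv2.resize(s,(350,300),interpolation=2)]))
E
```

```text
time_s: 6.45
tcp_pos: [0.4368, 0.0045, 0.3326]
eef_rot: [0.007, -0.114, 0.993, -0.0]
ft_force: [0.5, 1.0, 0.2]
width: 0.399
finger_force: 0.0
[0.43682659 0.00454614 0.33260657] [0.5483319  1.0028583  0.16005887]
```

View pics/c3.png

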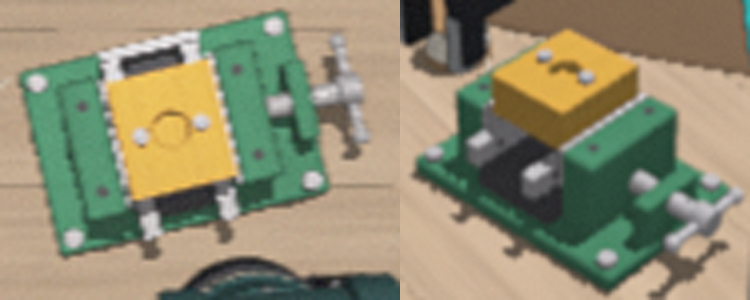

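Both bars' far ends now reach the stop and the near ends are even (top crop (150,228) and (228,210)). Next I shut the gripper and go over the left stud.

```bash
python3 -m crank '[[[-15,3,0,0],[-30,6,0,0],[-30,6,0,0],[-20,5,0,0],[-10,0,10,0],[0,0,20,0],[0,0,12,0],[0,0,8,0],[0,0,0,0],[0,0,0,0]]]' 1
python3 -m crank '[[[0,0,2,0],[0,0,0,0]]]'
```

```text
time_s: 7.38
tcp_pos: [0.5319, 0.0477, 0.2756]
eef_rot: [-0.001, -0.114, 0.993, -0.0]
ft_force: [-0.1, -0.8, 0.8]
width: -0.002
finger_force: 0.0
time_s: 7.55
tcp_pos: [0.5324, 0.0478, 0.275]
eef_rot: [0.0, -0.114, 0.993, 0.0]
ft_force: [0.4, 0.1, -0.1]
width: -0.004
finger_force: 0.0
```

```bash
python3 -m crank '[[[0,0,1.2,0],[0,0,1.2,0],[0,0,1.2,0],[0,0,1.2,0]]]'
for i in 1 2; do python3 -m crank '[[[0,0,1.2,0],[0,0,1.2,0]]]'|grep -E "tcp|ft"; done
```

```text
time_s: 7.88
tcp_pos: [0.5324, 0.0478, 0.2702]
eef_rot: [0.0, -0.114, 0.993, 0.0]
ft_force: [-0.8, 0.7, 5.3]
width: 0.004
finger_force: 2.9
tcp_pos: [0.5324, 0.0478, 0.268]
ft_force: [-0.8, 0.2, 6.6]
tcp_pos: [0.5324, 0.0478, 0.2657]
ft_force: [-0.6, 0.2, 5.8]
```

```bash
python3 -m crank '[[[0,0,1.2,0],[0,0,0,0]]]'|grep -E "tcp|ft"
python3 -m crank '[[[0,0,-8,0],[0,0,-10,0],[0,-12,0,0],[0,-15,0,0],[0,-9,0,0],[0,0,6,0],[0,0,0,0]]]'
python3 -m crank '[[[0,0,1.2,0],[0,0,1.2,0],[0,0,1.2,0],[0,0,1.2,0]]]'|grep -E "tcp|ft"
```

```text
tcp_pos: [0.5324, 0.0478, 0.2643]
ft_force: [-1.2, 1.1, 4.3]
time_s: 8.97
tcp_pos: [0.5402, 0.0118, 0.2751]
eef_rot: [-0.001, -0.113, 0.994, -0.0]
ft_force: [-0.3, 0.6, 0.3]
width: 0.005
finger_force: 0.0
tcp_pos: [0.5404, 0.0135, 0.2709]
ft_force: [-0.2, -0.2, -0.0]
```

```bash
for i in 1 2 3 ; do python3 -m crank '[[[0,0,1.2,0],[0,0,1.2,0]]]'|grep -E "tcp|ft"; done
```

```text
tcp_pos: [0.5404, 0.0131, 0.2686]
ft_force: [-1.1, -0.2, -0.3]
tcp_pos: [0.5405, 0.0129, 0.2662]
ft_force: [-0.6, -0.3, 0.0]
tcp_pos: [0.5405, 0.0128, 0.264]
ft_force: [-0.7, -0.8, 5.4]
```

```bash
for i in 1 2 3 ; do python3 -m crank '[[[0,0,1.2,0]]]'|grep -E "tcp|ft"; done
```

```text
tcp_pos: [0.5405, 0.0128, 0.2631]
ft_force: [-1.5, -0.1, 7.4]
tcp_pos: [0.5406, 0.0126, 0.2623]
ft_force: [-3.0, -1.3, 13.8]
tcp_pos: [0.5406, 0.0123, 0.2616]
ft_force: [-4.2, -1.1, 18.9]
```

```bash
python3 -m crank '[[[0,0,0.6,0],[0,0,0,0]]]'|grep -E "tcp|ft"
python3 -m crank '[[[0,0,-8,0],[0,0,-10,0],[0,12,0,0],[0,15,0,0],[0,9,0,0],[0,0,8,0],[0,0,2.5,0],[0,0,0,0]]]'|grep -E "tcp|ft"
for i in 1 2 ; do python3 -m crank '[[[0,0,1.2,0],[0,0,1.2,0]]]'|grep -E "tcp|ft"; done
```

```text
tcp_pos: [0.5406, 0.0122, 0.2615]
ft_force: [-4.2, -1.1, 16.2]
tcp_pos: [0.5318, 0.0477, 0.2661]
ft_force: [0.5, -0.1, -0.1]
tcp_pos: [0.5324, 0.0471, 0.2645]
ft_force: [-0.3, -0.2, 0.2]
tcp_pos: [0.5324, 0.0474, 0.2623]
ft_force: [-0.2, -0.5, 1.1]
```

```bash
for i in 1 2 3 ; do python3 -m crank '[[[0,0,1.2,0]]]'|grep -E "tcp|ft"; done
```

```text
tcp_pos: [0.5324, 0.0478, 0.2618]
ft_force: [-3.8, 0.8, 16.5]
tcp_pos: [0.5324, 0.0481, 0.2614]
ft_force: [-5.3, 1.5, 21.1]
tcp_pos: [0.5323, 0.0482, 0.2609]
ft_force: [-5.4, 1.1, 26.6]
```

```bash
python3 -m crank '[[[0,0,-8,0],[0,0,-10,0],[0,-12,0,0],[0,-15,0,0],[0,-9,0,0],[0,0,8,0],[0,0,4,0],[0,0,0,0]]]'|grep -E "tcp|ft"
python3 -m crank '[[[0,0,1.2,0],[0,0,1.2,0]]]'|grep -E "tcp|ft"
for i in 1 2 ; do python3 -m crank '[[[0,0,1.2,0]]]'|grep -E "tcp|ft"; done
```

```text
tcp_pos: [0.5398, 0.0129, 0.2633]
ft_force: [-1.1, 0.4, -0.3]
tcp_pos: [0.5403, 0.0134, 0.2622]
ft_force: [-1.7, -1.0, 8.1]
tcp_pos: [0.5404, 0.013, 0.2618]
ft_force: [-4.7, -1.5, 16.0]
tcp_pos: [0.5404, 0.0127, 0.2614]
ft_force: [-4.1, -1.0, 20.4]
```

```bash
python3 -m crank '[[[0,0,0.8,0],[0,0,0.3,0]]]'|grep -E "tcp|ft"
python3 -m crank '[[[0,0,-8,0],[0,0,-10,0],[0,12,0,0],[0,15,0,0],[0,9,0,0],[0,0,8,0],[0,0,4.5,0],[0,0,0,0]]]'|grep -E "tcp|ft"
python3 -m crank '[[[0,0,1.2,0],[0,0,1.2,0]]]'|grep -E "tcp|ft"
```

```text
tcp_pos: [0.5404, 0.0126, 0.2611]
ft_force: [-4.7, -1.7, 22.4]
tcp_pos: [0.5317, 0.0477, 0.2629]
ft_force: [0.5, -0.1, 0.3]
tcp_pos: [0.5322, 0.0473, 0.2619]
ft_force: [-1.9, 1.2, 11.8]
```

```bash
for i in 1 2 ; do python3 -m crank '[[[0,0,1.2,0]]]'|grep -E "tcp|ft"; done
```

```text
tcp_pos: [0.5322, 0.0476, 0.2617]
ft_force: [-4.3, 1.5, 19.9]
tcp_pos: [0.5322, 0.0477, 0.2612]
ft_force: [-6.2, 1.7, 23.9]
```

```bash
python3 -m crank '[[[0,0,-8,0],[0,0,-10,0],[0,-12,0,0],[0,-15,0,0],[0,-9,0,0],[0,0,8,0],[0,0,5,0],[0,0,0,0]]]'|grep -E "tcp|ft"
for i in 1 2 3 ; do python3 -m crank '[[[0,0,1.2,0]]]'|grep -E "tcp|ft"; done
```

```text
tcp_pos: [0.5397, 0.0129, 0.263]
ft_force: [0.2, 0.1, 0.2]
tcp_pos: [0.5401, 0.0134, 0.2626]
ft_force: [0.2, -0.2, 0.8]
tcp_pos: [0.5402, 0.0132, 0.262]
ft_force: [-1.8, -2.8, 7.8]
tcp_pos: [0.5403, 0.0129, 0.2617]
ft_force: [-3.4, -1.3, 17.7]
```

```bash
python3 -m crank '[[[0,0,1.2,0],[0,0,0.3,0]]]'|grep -E "tcp|ft"
python3 -m crank '[[[0,0,-8,0],[0,0,-20,0],[0,0,-40,0],[0,0,-40,0],[40,0,0,0],[40,0,0,0],[30,0,0,0],[0,0,0,0],[0,0,0,0],[0,0,0,0]]]'|grep -E "time|tcp|ft"
python3 - <<'E'
from h import *
import cv2
t=get_image("top")[180:255,185:325,::-1];s=get_image("side")[180:270,155:310,::-1]
cv2.imwrite("pics/c4.png",np.hstack([cv2.resize(t,(420,225),interpolation=2),cv2.resize(s,(380,225),interpolation=2)]))
E
```

```text
tcp_pos: [0.5403, 0.0126, 0.2612]
ft_force: [-3.7, -0.8, 19.5]
time_s: 15.55
tcp_pos: [0.434, -0.0116, 0.3679]
ft_force: [0.1, 0.7, -0.3]
```

View pics/c4.png

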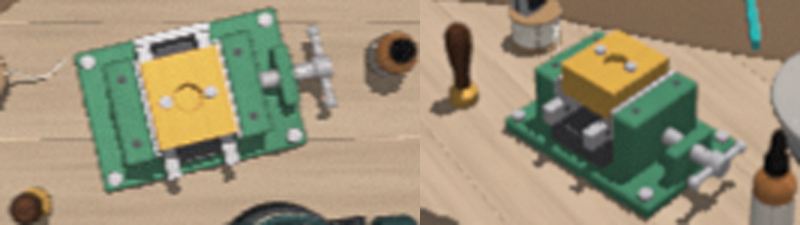

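The block sits low and level, both bars are against the stop, and the stamp, spool and bottle are where they were. The studs now stand about 1 mm below the height of first touch, so the block is bearing on the sprung bed.

```bash
python3 -c "
from station import *
print(close_job())"
```

```text
the job is handed in; nothing more can be done
None
```

I handed the job in at about 16 s: both parallels are home against the back stop and the block is pressed down about 1 mm past first touch. The wrist force peaked at about 27 N, but I inferred the pinch from the stud heights and did not test it by trying to slide a bar; no verdict was returned.

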